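# Push a fresh filter cartridge into its push-fit port and tug-test it

### The job

Take the blue filter cartridge out of the rack and push its spigot straight down into the push-fit port of the metal block, through the catch of the jaws, until it is fully home with its body bearing on the rubber seal; finish with a firm push of about 20 N, not much more, so as not to crush the seal. Then, still holding it, prove the lock with a steady tug straight up of about 17 N, which raises the blue collar about 1.5 mm, without wrenching it, and let go, leaving the cartridge locked and upright in the port and the used amber cartridge and the other things where they are.

Things in the scene. Friction and masses are not known exactly. Their poses are not given: they have to be found in the camera images.
- new_filter: The fresh filter cartridge: rigid upright blue cylinder with white bands, 34 mm in diameter, 60 mm tall, with a white spigot under it; about 80 g. It stands in one of the rack's two holes, its body resting on the rack's top. Origin: on its axis, at the flat underside of the 34 mm body; z up the axis. Grip the upper half of the body; it is not delicate.
- spigot_tip (a point): Tip of the fresh cartridge's spigot, 36 mm below the cartridge's origin. The spigot, from the body downward: 16 mm in diameter for 16 mm, a groove 10 mm in diameter for 8 mm, a lip 16 mm in diameter for 4 mm, then 8 mm of cone narrowing to 7 mm at the tip.
- used_filter: The used filter cartridge, amber with grey bands, of the same shape and size, standing in the rack's other hole, 110 mm from the fresh one. Origin: as for the fresh one. Leave it alone.
- rack: White plastic rack fixed on the bench, 70 x 180 x 50 mm (x, y, z). Origin: centre of its underside. Two vertical holes of 20 mm lie on its y axis, 55 mm either side of the centre; either may hold the fresh cartridge.
- port: Aluminium block fixed to the bench, 90 x 90 mm, 60 mm tall (let into the bench top by 0 to 10 mm), with a push-fit port in the middle of its top. Origin: centre of its underside; z is the axis of the port.
- port_mouth (a point): Point on the port's axis at the block's top face. The bore is 19 mm in diameter with a 3 mm chamfer. The port's insert (seal, collar, jaws) is screwed in to a different, unmeasured depth each time: e = -2 to 10 mm higher than nominal. Cartridge origin above this point: 36 mm, the tip enters the bore; 19+e to 13+e mm, the jaws resist; 5+e mm, locked; 4+e mm, on the seal.
- seal (a joint): Black rubber seal ring round the mouth, 32 mm outside, 24 mm inside, its top 4+e mm above the block's face. Value: how far it is squeezed (m), 0 when free, about 20 N per mm. Squeezed by more than 0.0003 the cartridge is home and locked; beyond 0.0016 (about 32 N, with the valve spring 36 N of push) it is crushed.
- collar (a joint): Blue locking collar round the mouth, 50 mm outside, 38 mm inside, its top 8.5+e mm above the block's face; the cartridge's body goes down inside it. Value: how far it is raised (m), 0 at rest. Pulling up a locked cartridge raises both: starts at about 7.5 N, 0.8 mm at 12 N, 1.6 mm at 17 N, 2.6 mm (wrenched) at 23 N (friction may add 3 N). It springs back.
- jaws (a point): The two hidden sprung jaws inside the bore, on the axis (nominal point, 43 mm above the block's underside, not following e). The spigot's cone spreads them: 6 to 15 N of push including a weak valve spring below (2 to 4 N), less once they ride on the lip; then they snap into the groove. If not locked, the cartridge comes out again with less than 9 N of pull and the collar stays down.
- bottle: White bottle with blue cap, 48 mm in diameter, 90 mm tall, loose, standing. Origin: centre of its underside. Leave it alone.
- tip_box: Clear box of pipette tips with blue rim, 85 x 60 x 50 mm, loose. Origin: centre of its underside. Leave it alone.
- beaker: Small open glass beaker, 52 mm in diameter, 60 mm tall, loose, standing nearer the robot than rack and port. Origin: centre of its underside. Leave it alone.
Mind the look-alikes: they are no part of the job. What is shaped like the new_filter but purple is not meant.

How it is judged:
By the outcome, as a careful person would: the job done as asked, in the order asked, and still so for the second after the job is handed in, with the robot touching nothing.
It also fails if it takes over 69 s, if anything falls off the work surface, if the arm or the gripper's body presses on something with over 40 N, if the wrist force passes 120 N, or if a joint passes its speed limit or range.

### The arm

A 6-joint arm with a two-finger parallel gripper is mounted at the origin on the work surface. World frame = base frame: x ahead of the robot, y to its left, z up, the work surface at z = 0. Lengths are in m, angles in rad, forces in N, time in s.
With the tool pointing down it reaches from about 0.275 to 0.825 m from the base axis. Payload 4.9 kg.
Tool frame: the origin (TCP) lies midway between the tips of the shut fingers; the grasp point (between the pads) lies 19 mm behind it (robot.pinch_z is the distance from the TCP to the grasp point, in m); z points along the fingers, y is the line along which they close (so a half turn about z gives the same grasp; the last joint's range is limited). The gripper opens to 85 mm and grips with 20 to 120 N. Pads are 22 mm wide; open, the fingers measure 114 mm over their backs; the gripper's body (76 mm by 85 mm) begins 54 mm behind the grasp point. The pads swing forward as they close: fully open they stand 13 mm farther back than shut.
Start: joints at [1.103, 0.326, -0.193, 1.052, 0, 1.437], TCP at [0.18, 0.52, 0.231] pointing down, gripper open.
Joint ranges: [-2.65, 2.65], [-0.97, 1.79], [-1.3, 1.35], [-1.93, 2.1], [-1.47, 1.37], [-3.14, 3.14]. Speed limits (rad/s): [2.57, 2.57, 3.14, 3.14, 3.14, 3.14].

### API

Orientations are given as a unit quaternion [x, y, z, w].
In Python, from plant import robot gives the robot as it stands.
- The arm moves only by the tool step_arm, never from a script. Its argument "commands" is a list of rows, each a list of 5 numbers: the opening, from 0 (shut) to 1 (fully open), then the shift along the world's x, y, z normalised to -1 to 1, where 1 is 30 mm, then the turn about the world's z normalised to -1 to 1, where 1 is 0.08 rad. A call has exactly 8 rows; each row shifts and turns the commanded pose from where the row before left it; what a row does not reach is not made up. A row lasts 1/10 s, in which the tool goes at most 50 mm and 8.59 degrees, less where a joint would pass 70% of its speed; a pose out of reach is approached as far as the arm can. A call with a number of a shift or a turn outside -1 to 1 is refused whole. A call with a gripper value outside its range is refused whole. The fingers move at their own pace and stop on an object; "newtons" is the grip in N (left out, the last holds). Time passes only in rows, so rows that do not move let the fingers close, or fill a call up. It gives the time, the measured TCP pose, the force, the opening and the grip force at its end, in the units of the state.
- robot.get_state(): the state, without advancing time (a new reading comes with each control period).
- robot.get_image(name): name is "side" or "top"; returns a dict with "frame" (480x640x3 uint8, blue, green, red), "depth" (480x640 float32, m along the optical axis (not along the pixel's ray), 0 where there is no reading), "camera_matrix" (3x3 intrinsics, pixels), "k1" (the pictures are not rectified: a ray, as slopes to the right and down, at radius r is drawn at 1 + k1 r^2 times it, then the intrinsics apply), "world_from_camera" (4x4, takes a point from camera to world coordinates). Camera axes: x right, y down, z forward; pixel columns grow to the right and rows downward; lengths in m; the calibration is good to about 2 mm. A picture is of the moment at which its call begins.
- robot.job_done(): hands the job in; it is judged then, once.
The state is a dict: "time_s": time; "joint_positions": joint angles; "joint_vel": joint speeds; "joint_torque": joint torques, N m; "tcp_pos": TCP position; "orientation": TCP orientation; "ft_force": force on the tool from outside, world axes, zero at the start; "wrist_torque": the same for the moment, N m; "finger_gap": opening from 0.0 (shut) to 1.0 (fully open); "gripper_force": force on a finger pad.
Only numpy, scipy, OpenCV 4.12 (cv2) and the standard library are available. Lean on these libraries where they do the work, as an engineer would, in place of code of your own. Each camera call takes 0.05 s, during which the arm holds its last target. There are 200 camera calls.

## Working session

There is one attempt and no reset: what is moved stays moved. The work goes in short steps, Python scripts to look and compute and a tool call to move; the robot and the scene stay as the last step left them, time stands still between calls to the robot, and variables do not carry over. Pictures are saved under pics/ and viewed, at most 10 in all, crops included, and the job is handed in when it is done.

Besides the shell and the picture viewer there is one more tool, called after "Call:" in YAML: its name, and indented under it one key for each argument. step_arm: Moves the arm, as the interface text tells. Its arguments: {"type":"object","properties":{"commands":{"type":"array","items":{"type":"array","items":{"type":"number","minimum":-1,"maximum":1}}},"newtons":{"type":"number"}},"required":["commands"]}

```bash
mkdir -p pics
cat > h.py <<'E'
import numpy as np, cv2
from plant import robot
def grab(n):
    im=robot.get_image(n); return im
def rays(im,px):
    K=np.array(im["camera_matrix"]);k1=im["k1"]
    px=np.atleast_2d(np.array(px,float))
    p=(px-[K[0,2],K[1,2]])/[K[0,0],K[1,1]]
    u=p.copy()
    for _ in range(30): u=p/(1+k1*(u**2).sum(1,keepdims=True))
    T=np.array(im["world_from_camera"])
    d=np.c_[u,np.ones(len(u))]@T[:3,:3].T
    return T[:3,3],d
def onplane(im,px,z):
    o,d=rays(im,px); return o+d*((z-o[2])/d[:,2])[:,None]
def cloud(im):
    v,u=np.mgrid[0:480,0:640]
    o,d=rays(im,np.c_[u.ravel(),v.ravel()])
    return (o+d*im["depth"].ravel()[:,None]).reshape(480,640,3)
E
python3 - <<'E'
from h import *
a=grab("top");b=grab("side")
for n,i in(("top",a),("side",b)):
    cv2.imwrite(f"pics/{n}0.png",i["frame"]); print(n,i["camera_matrix"],i["k1"],np.round(i["world_from_camera"],3).tolist())
print(robot.get_state(), robot.pinch_z)
E
```

```text
top [[464.53368939   0.         320.60489213]
 [  0.         464.53368939 243.33905622]
 [  0.           0.           1.        ]] -0.01805805894434665 [[0.023, -0.986, 0.164, 0.464], [-0.999, -0.017, 0.035, -0.028], [-0.032, -0.164, -0.986, 0.688], [0.0, 0.0, 0.0, 1.0]]
side [[469.44759617   0.         314.69038235]
 [  0.         469.44759617 236.54079826]
 [  0.           0.           1.        ]] -0.06018038915255305 [[-0.816, -0.257, 0.517, 0.232], [-0.578, 0.378, -0.724, 0.463], [-0.009, -0.889, -0.457, 0.375], [0.0, 0.0, 0.0, 1.0]]
{'time_s': 0.1, 'joint_positions': array([ 1.10279933e+00,  3.26859489e-01, -1.93498373e-01,  1.05201947e+00,
       -1.24996826e-05,  1.43660946e+00]), 'joint_vel': array([ 0.00028498, -0.00089438,  0.00223195, -0.00013957, -0.00179643,
        0.00147381]), 'joint_torque': array([ 1.28538744e-03, -4.44238579e+01,  2.63038158e+01,  7.88266218e-03,
       -1.33624999e-04,  6.46512049e-06]), 'tcp_pos': array([0.1799465 , 0.51916191, 0.23058025]), 'orientation': array([ 1.66131169e-01,  9.86103346e-01, -7.56792801e-04, -2.28464950e-04]), 'ft_force': array([-0.09145178, -0.47040397, -0.07676574]), 'wrist_torque': array([ 0.00795797, -0.01035542,  0.06188234]), 'gripper_force': 0.0, 'finger_gap': 1.0006508263521345} 0.0187
```

View pics/top0.png

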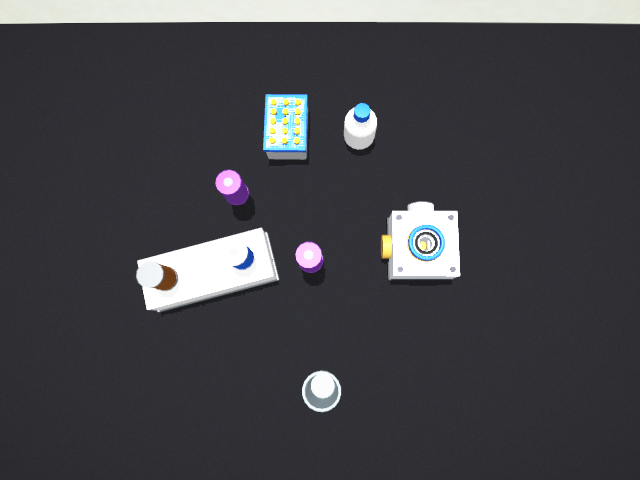

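View pics/side0.png

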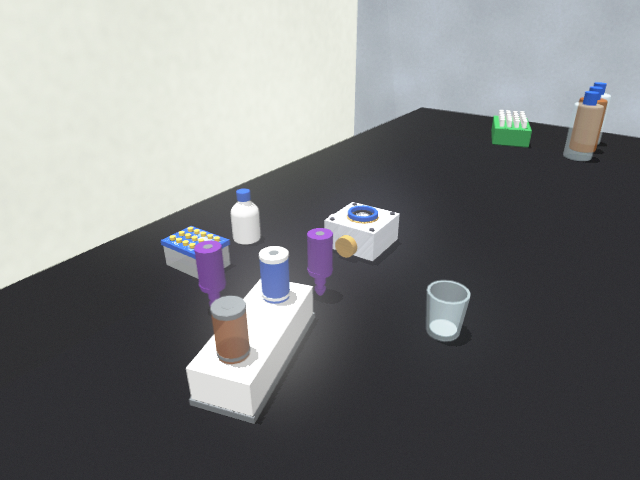

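The scene holds one blue cylinder in the rack, at top (242,257) and side (275,275). The things it could be taken for are two purple cylinders (top 230,185 and 310,257; side 210,265 and 320,255), the amber one in the rack (top 155,275; side 230,330) and the bottle's blue cap. I choose the one with a blue body standing in the rack. The port is at top (426,243).

Run:
```python
from h import *
a=grab("top");b=grab("side")
P=cloud(a);Q=cloud(b)
def box(C,x,y,z): return (C[...,0]>x[0])&(C[...,0]<x[1])&(C[...,1]>y[0])&(C[...,1]<y[1])&(C[...,2]>z[0])&(C[...,2]<z[1])
print("pix pts", [np.round(P[v,u],4).tolist() for u,v in((242,257),(238,250),(155,275),(426,243),(395,220),(450,270),(200,270),(230,183),(310,255))])
hsv=cv2.cvtColor(a["frame"],cv2.COLOR_BGR2HSV)
m=cv2.inRange(hsv,(90,120,60),(125,255,255))
w=np.zeros_like(m);w[200:290,385:470]=255
ring=m&w
c=max(cv2.findContours(ring,0,1)[0],key=cv2.contourArea)
e=cv2.fitEllipse(c);print("ring",e)
# block top
r=(slice(200,290),slice(385,470)); z=P[r][...,2];print("block z hist",np.histogram(z,bins=np.arange(.03,.09,.004)))
ringz=P[...,2][ring>0];print("ring z",np.percentile(ringz,[10,50,90]))
for zz in (.06,.065,.07):print(zz,onplane(a,[e[0]],zz))
# block outline & rack outline from bright mask
g=cv2.inRange(hsv,(0,0,140),(180,60,255))
for nm,(u0,u1,v0,v1) in dict(rack=(130,285,222,318)).items():
    t=P[v0:v1,u0:u1].reshape(-1,3); k=(t[:,2]>.044)&(t[:,2]<.056)
    rr=cv2.minAreaRect((t[k][:,:2]*1000).astype(np.float32));print(nm,rr,np.median(t[k][:,2]))
for C,n in((P,"top"),(Q,"side")):
    near=C.reshape(-1,3); 
    for y0,nm in((None,'all'),):
        k=(near[:,2]>.1)&(near[:,2]<.12)&(near[:,0]>.3)&(near[:,0]<.6)&(near[:,1]>0)&(near[:,1]<.4)
        p=near[k]; l,lab,cent=cv2.kmeans(p[:,:2].astype(np.float32),2,None,(3,50,1e-5),5,2)
        print(n,cent,np.bincount(lab.ravel()),[np.median(p[lab.ravel()==i,2]) for i in(0,1)])
        for i in(0,1):
            print(cv2.minEnclosingCircle((p[lab.ravel()==i][:,:2]*1000).astype(np.float32)))
cv2.imwrite("pics/crop.png",np.hstack([cv2.resize(b["frame"][220:320,230:340],(400,364)),cv2.resize(a["frame"][200:290,385:470],(344,364))]))
```

```text
pix pts [[0.5406, 0.0911, 0.1107], [0.5495, 0.0968, 0.1102], [0.5156, 0.2009, 0.1105], [0.5778, -0.1573, 0.0213], [0.6039, -0.1085, 0.0539], [0.5351, -0.1821, 0.0575], [0.5291, 0.1612, 0.0518], [0.6408, 0.1146, 0.0989], [0.5465, 0.0059, 0.098]]
ring ((426.12969970703125, 242.1429443359375), (34.54433822631836, 35.50052261352539), 115.23512268066406)
block z hist (array([ 146,  139,  182,  131,   80,  951, 2504,  254,  394,   57,    0,
          0,    0,    0]), array([0.03 , 0.034, 0.038, 0.042, 0.046, 0.05 , 0.054, 0.058, 0.062,
       0.066, 0.07 , 0.074, 0.078, 0.082, 0.086]))
ring z [0.06273889 0.06456226 0.06630918]
0.06 [[ 0.57238843 -0.1499665   0.06      ]]
0.065 [[ 0.57152471 -0.14899789  0.065     ]]
0.07 [[ 0.57066098 -0.14802927  0.07      ]]
rack ((531.8933715820312, 155.2953643798828), (71.1693344116211, 179.86349487304688), 16.300947189331055) 0.050735957882792726
top [[0.54647547 0.10132907]
 [0.515873   0.20650367]] [605 611] [np.float64(0.11124667665659727), np.float64(0.11106059216874442)]
((541.890625, 60.06624984741211), 59.92641067504883)
((516.0012817382812, 207.7719268798828), 17.49462890625)
side [[0.54434747 0.10788136]
 [0.51343507 0.21258135]] [548 845] [np.float64(0.11016403089893947), np.float64(0.11011305631894541)]
((548.1669921875, 104.55195617675781), 18.627073287963867)
((517.1603393554688, 209.4226531982422), 18.632461547851562)
```

View pics/crop.png

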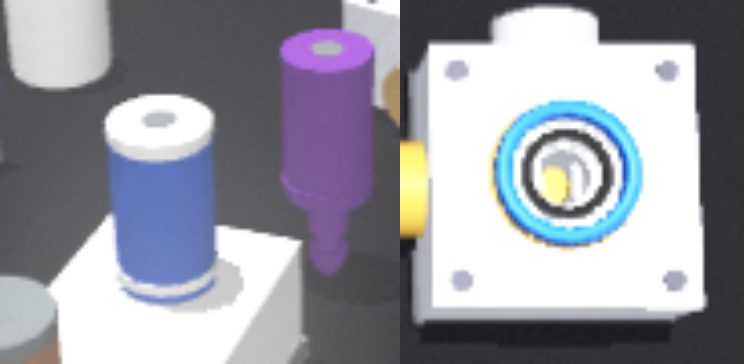

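Left crop: the blue body with white bands stands in the rack, so the choice is right. Right crop: the port, with its blue collar at top (426,242). Blue cartridge is at about (0.547, 0.1025), the port axis at (0.5715, -0.149), the collar top at z ≈ 0.0645 and the block top at ≈ 0.056.

Call:
step_arm:
  commands:
    - [0.7,0.765,-0.868,0,0]
    - [0.7,0.765,-0.868,0,0]
    - [0.7,0.765,-0.868,0,0]
    - [0.7,0.765,-0.868,0,0]
    - [0.7,0.765,-0.868,0,0]
    - [0.7,0.765,-0.868,0,0]
    - [0.7,0.765,-0.868,0,0]
    - [0.7,0.765,-0.868,0,0]
  newtons: 60

```text
time_s: 1.0
tcp_pos: [0.3644, 0.3101, 0.2312]
orientation: [0.166, 0.986, -0.0, -0.0]
ft_force: [-0.2, -0.4, 0.7]
finger_gap: 0.701
gripper_force: 0.0
```

Call:
step_arm:
  commands:
    - [0.7,0.765,-0.868,0,0]
    - [0.7,0.765,-0.868,0,0]
    - [0.7,0.765,-0.868,0,0]
    - [0.7,0.765,-0.868,0,0]
    - [0.7,0.765,-0.868,0,0]
    - [0.7,0.765,-0.868,0,0]
    - [0.7,0.765,-0.868,0,0]
    - [0.7,0,0,0,0]

```text
time_s: 1.8
tcp_pos: [0.527, 0.1261, 0.231]
orientation: [0.168, 0.986, -0.0, 0.001]
ft_force: [-0.2, 0.9, -0.1]
finger_gap: 0.698
gripper_force: 0.0
```

Call:
step_arm:
  commands:
    - [0.7,0.667,-0.783,0,0]
    - [0.7,0,0,-0.8,0]
    - [0.7,0,0,-0.8,0]
    - [0.7,0,0,-0.8,0]
    - [0.7,0,0,-0.8,0]
    - [0.7,0,0,-0.8,0]
    - [0.7,0,0,0,0]
    - [0.7,0,0,0,0]

```text
time_s: 2.6
tcp_pos: [0.5438, 0.106, 0.1114]
orientation: [0.166, 0.986, -0.0, -0.001]
ft_force: [0.6, -0.9, 0.7]
finger_gap: 0.7
gripper_force: 0.0
```

Run:
```python
from h import *
a=grab("top");b=grab("side")
cv2.imwrite("pics/pre.png",np.hstack([cv2.resize(b["frame"][150:320,190:380],(400,358)),cv2.resize(a["frame"][180:320,170:330],(400,358))]))
```

```text
(no output)
```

View pics/pre.png

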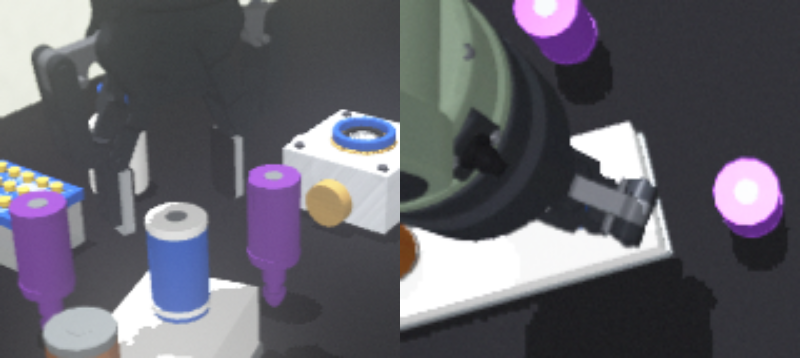

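The side view shows the fingertips at (125,230) and (237,190), straddling the cartridge top at (177,215). It is well centred, so I go down and grip.

Call:
step_arm:
  commands:
    - [0.7,0.1,-0.12,-0.4,0]
    - [0.7,0,0,-0.4,0]
    - [0.7,0,0,-0.35,0]
    - [0.7,0,0,0,0]
    - [0,0,0,0,0]
    - [0,0,0,0,0]
    - [0,0,0,0,0]
    - [0,0,0,0,0]
  newtons: 80

```text
time_s: 3.5
tcp_pos: [0.5478, 0.1021, 0.0772]
orientation: [0.166, 0.986, 0.0, 0.0]
ft_force: [-0.3, 0.4, 0.9]
finger_gap: 0.378
gripper_force: 79.2
```

Call:
step_arm:
  commands:
    - [0,0,0,0,0]
    - [0,0,0,0,0]
    - [0,0,0,0,0]
    - [0,0,0,0,0]
    - [0,0,0,0,0]
    - [0,0,0,0,0]
    - [0,0,0,0,0]
    - [0,0,0,0,0]

```text
time_s: 4.3
tcp_pos: [0.5478, 0.102, 0.0772]
orientation: [0.166, 0.986, 0.0, 0.0]
ft_force: [0.5, 0.6, 4.6]
finger_gap: 0.378
gripper_force: 79.3
```

Lift about 110 mm, then go over to the port.

Call:
step_arm:
  commands:
    - [0,0,0,0.2,0]
    - [0,0,0,0.4,0]
    - [0,0,0,0.6,0]
    - [0,0,0,0.7,0]
    - [0,0,0,0.7,0]
    - [0,0,0,0.7,0]
    - [0,0,0,0.7,0]
    - [0,0,0,0,0]

```text
time_s: 5.1
tcp_pos: [0.5492, 0.1021, 0.2002]
orientation: [0.166, 0.986, 0.001, 0.003]
ft_force: [0.9, 0.2, -0.1]
finger_gap: 0.375
gripper_force: 79.3
```

Call:
step_arm:
  commands:
    - [0,0.1,-0.95,0,0]
    - [0,0.1,-0.95,0,0]
    - [0,0.1,-0.95,0,0]
    - [0,0.1,-0.95,0,0]
    - [0,0.1,-0.95,0,0]
    - [0,0.1,-0.95,0,0]
    - [0,0.1,-0.95,0,0]
    - [0,0.1,-0.95,0,0]

```text
time_s: 5.9
tcp_pos: [0.5708, -0.127, 0.1958]
orientation: [0.166, 0.986, 0.0, -0.001]
ft_force: [0.1, 0.1, -0.2]
finger_gap: 0.379
gripper_force: 79.4
```

Call:
step_arm:
  commands:
    - [0,0,-0.4,0,0]
    - [0,0,-0.25,0,0]
    - [0,0,0,-0.3,0]
    - [0,0,0,-0.3,0]
    - [0,0,0,0,0]
    - [0,0,0,0,0]
    - [0,0,0,0,0]
    - [0,0,0,0,0]

```text
time_s: 6.7
tcp_pos: [0.5717, -0.1452, 0.1791]
orientation: [0.166, 0.986, -0.0, 0.0]
ft_force: [-0.2, -0.1, -0.4]
finger_gap: 0.379
gripper_force: 79.5
```

Run:
```python
from h import *
a=grab("top");b=grab("side")
cv2.imwrite("pics/over.png",np.hstack([cv2.resize(b["frame"][130:270,270:430],(400,350)),cv2.resize(a["frame"][170:310,350:510],(400,350))]))
s=robot.get_state();print(s["tcp_pos"],s["ft_force"],s["finger_gap"])
f=b["frame"]; hsv=cv2.cvtColor(f,cv2.COLOR_BGR2HSV); m=cv2.inRange(hsv,(105,110,60),(125,255,255)); m[:,:270]=0;m[:,430:]=0
for c in cv2.findContours(m,0,1)[0]:
    if cv2.contourArea(c)>60: print(cv2.boundingRect(c),cv2.minAreaRect(c),cv2.contourArea(c))
```

```text
[ 0.57168131 -0.14544921  0.17912838] [ 0.36047231  0.1285701  -1.34870798] 0.3772800315252096
(348, 206, 30, 16) ((362.5, 213.5), (15.0, 29.0), 90.0) 349.0
(353, 126, 24, 32) ((364.6507873535156, 141.28616333007812), (21.966127395629883, 31.784320831298828), 3.1798300743103027) 468.0
```

View pics/over.png

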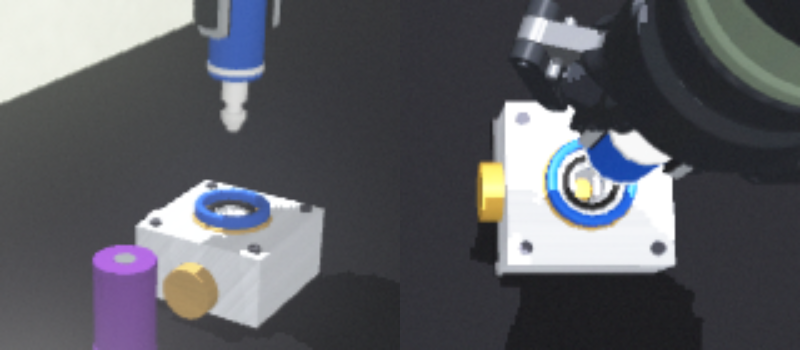

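In the left crop the cartridge hangs upright with its tip at about side pixel (364,182), and the collar's centre is at side (362.5,213). In the top view its lower body is over the collar's edge. Now I compare tip and collar by rays in the same camera.

Run:
```python
from h import *
a=grab("top");b=grab("side")
f=b["frame"]; hsv=cv2.cvtColor(f,cv2.COLOR_BGR2HSV)
# spigot columns per row, white against dark
g=cv2.cvtColor(f,cv2.COLOR_BGR2GRAY)
for v in range(162,186,2):
    u=np.where(g[v,345:385]>110)[0]+345; print(v,(u.min(),u.max()) if len(u) else None)
m=cv2.inRange(hsv,(105,110,60),(125,255,255))
m[:200]=0;m[:,:340]=0;m[:,385:]=0
c=max(cv2.findContours(m,0,1)[0],key=cv2.contourArea);e=cv2.fitEllipse(c);print(e)
for z in(.060,.064,.068):print("ring side",onplane(b,[e[0]],z))
Q=cloud(b);print("ring z side",np.median(Q[...,2][m>0]),"block top side",np.median(Q[206:210,352:375,2]),[Q[v,u].round(4).tolist() for u,v in((340,215),(385,216),(355,228))])
for px in((363.5,170),(363.5,176),(363.5,182)):
    o,d=rays(b,[px]);
    # nearest to plane through axis perpendicular to view
    t=((.5717-o[0])*d[0,0]+(-.1453-o[1])*d[0,1])/(d[0,0]**2+d[0,1]**2);print(px,o+d*t)
```

```text
162 (np.int64(359), np.int64(368))
164 (np.int64(359), np.int64(368))
166 (np.int64(359), np.int64(368))
168 (np.int64(359), np.int64(368))
170 (np.int64(359), np.int64(368))
172 (np.int64(360), np.int64(366))
174 (np.int64(358), np.int64(368))
176 (np.int64(358), np.int64(368))
178 (np.int64(359), np.int64(367))
180 (np.int64(360), np.int64(366))
182 (np.int64(362), np.int64(364))
184 None
((362.57989501953125, 213.12240600585938), (15.022652626037598, 29.83651351928711), 92.1629638671875)
ring side [[ 0.57225895 -0.14835885  0.06      ]]
ring side [[ 0.5679391  -0.14060876  0.064     ]]
ring side [[ 0.56361925 -0.13285867  0.068     ]]
ring z side 0.06216399248193688 block top side 0.0628563039110577 [[0.6062, -0.1335, 0.0535], [0.544, -0.1733, 0.0527], [0.5593, -0.1031, 0.055]]
(363.5, 170) [[ 0.57190146 -0.14518724  0.1345722 ]]
(363.5, 176) [[ 0.57158791 -0.14536266  0.12475921]]
(363.5, 182) [[ 0.57126917 -0.14554055  0.11483137]]
```

Tip and collar agree with the robot's own frame. I shift about -0.7 mm in x and -3.2 mm in y and go down until the tip is just at the bore.

Call:
step_arm:
  commands:
    - [0,-0.02,-0.11,-0.3,0]
    - [0,0,0,-0.4,0]
    - [0,0,0,-0.4,0]
    - [0,0,0,-0.4,0]
    - [0,0,0,-0.3,0]
    - [0,0,0,-0.2,0]
    - [0,0,0,0,0]
    - [0,0,0,0,0]
  newtons: 100

```text
time_s: 7.7
tcp_pos: [0.571, -0.1488, 0.1189]
orientation: [0.166, 0.986, -0.0, 0.0]
ft_force: [-0.2, 0.1, -0.2]
finger_gap: 0.377
gripper_force: 99.0
```

Call:
step_arm:
  commands:
    - [0,0,0,-0.1,0]
    - [0,0,0,-0.1,0]
    - [0,0,0,-0.1,0]
    - [0,0,0,-0.1,0]
    - [0,0,0,-0.1,0]
    - [0,0,0,0,0]
    - [0,0,0,0,0]
    - [0,0,0,0,0]

```text
time_s: 8.5
tcp_pos: [0.5711, -0.149, 0.1038]
orientation: [0.166, 0.986, -0.0, 0.0]
ft_force: [2.0, -2.1, -2.1]
finger_gap: 0.372
gripper_force: 99.1
```

Call:
step_arm:
  commands:
    - [0,0,0,-0.05,0]
    - [0,0,0,-0.05,0]
    - [0,0,0,-0.05,0]
    - [0,0,0,0,0]
    - [0,0,0,0,0]
    - [0,0,0,0,0]
    - [0,0,0,0,0]
    - [0,0,0,0,0]

```text
time_s: 9.3
tcp_pos: [0.571, -0.1492, 0.0994]
orientation: [0.166, 0.986, -0.0, 0.0]
ft_force: [1.2, -3.2, 1.9]
finger_gap: 0.378
gripper_force: 99.3
```

Run:
```python
from h import *
F=[];T=[]
for i in range(4):
    grab("top"); s=robot.get_state();F.append(s["ft_force"]);T.append(s["wrist_torque"])
print(np.round(F,2),np.mean(T,0),s["tcp_pos"],s["orientation"])
```

```text
[[ 1.16 -3.28  2.18]
 [ 1.22 -3.27  1.82]
 [ 1.27 -4.49  1.63]
 [ 0.92 -3.88  1.82]] [-1.02455261 -0.31004944  0.01290142] [ 0.57098985 -0.14915018  0.09941414] [ 1.66202498e-01  9.86091579e-01 -3.03579695e-04  1.86474847e-04]
```

The wall pushes gently toward -y and slightly +x. I give way a little.

Call:
step_arm:
  commands:
    - [0,0.01,-0.03,0,0]
    - [0,0,0,0,0]
    - [0,0,0,-0.04,0]
    - [0,0,0,-0.04,0]
    - [0,0,0,0,0]
    - [0,0,0,0,0]
    - [0,0,0,0,0]
    - [0,0,0,0,0]

```text
time_s: 10.3
tcp_pos: [0.5713, -0.1492, 0.0971]
orientation: [0.166, 0.986, 0.001, 0.0]
ft_force: [0.6, -0.2, 5.6]
finger_gap: 0.374
gripper_force: 99.5
```

```bash
cat > ft.py <<'E'
from h import *
F=[]
for i in range(4):
    grab("top"); s=robot.get_state();F.append(np.r_[s["ft_force"],s["wrist_torque"]])
print(np.round(np.mean(F,0),2),np.round(np.std(F,0),2),s["tcp_pos"].round(5),s["time_s"])
E
python3 ft.py
```

```text
[ 0.35 -0.35  5.28 -0.26 -0.19  0.  ] [0.8  0.31 0.27 0.02 0.02 0.04] [ 0.57133 -0.14922  0.09711] 10.5
```

Side load is gone, and the jaws are beginning to resist. I keep going in small steps.

Call:
step_arm:
  commands:
    - [0,0,0,-0.04,0]
    - [0,0,0,-0.04,0]
    - [0,0,0,-0.04,0]
    - [0,0,0,0,0]
    - [0,0,0,0,0]
    - [0,0,0,0,0]
    - [0,0,0,0,0]
    - [0,0,0,0,0]

```text
time_s: 11.3
tcp_pos: [0.5712, -0.1494, 0.0931]
orientation: [0.166, 0.986, 0.0, -0.0]
ft_force: [1.9, 0.2, 2.2]
finger_gap: 0.373
gripper_force: 99.6
```

Call:
step_arm:
  commands:
    - [0,0,0,-0.04,0]
    - [0,0,0,-0.04,0]
    - [0,0,0,0,0]
    - [0,0,0,0,0]
    - [0,0,0,0,0]
    - [0,0,0,0,0]
    - [0,0,0,0,0]
    - [0,0,0,0,0]

```text
time_s: 12.1
tcp_pos: [0.5712, -0.1497, 0.0909]
orientation: [0.166, 0.986, 0.0, 0.0]
ft_force: [1.1, 1.3, 4.7]
finger_gap: 0.375
gripper_force: 99.7
```

Call:
step_arm:
  commands:
    - [0,0,0,-0.04,0]
    - [0,0,0,-0.04,0]
    - [0,0,0,0,0]
    - [0,0,0,0,0]
    - [0,0,0,0,0]
    - [0,0,0,0,0]
    - [0,0,0,0,0]
    - [0,0,0,0,0]

```text
time_s: 12.9
tcp_pos: [0.5709, -0.1497, 0.088]
orientation: [0.166, 0.986, -0.0, -0.0]
ft_force: [3.0, -0.9, -5.2]
finger_gap: 0.37
gripper_force: 99.4
```

Call:
step_arm:
  commands:
    - [0,0,0,-0.04,0]
    - [0,0,0,0,0]
    - [0,0,0,0,0]
    - [0,0,0,0,0]
    - [0,0,0,0,0]
    - [0,0,0,0,0]
    - [0,0,0,0,0]
    - [0,0,0,0,0]

```text
time_s: 13.7
tcp_pos: [0.5712, -0.1498, 0.0874]
orientation: [0.166, 0.986, -0.0, 0.0]
ft_force: [0.6, -0.3, 3.1]
finger_gap: 0.373
gripper_force: 99.4
```

The dip to -5 N suggests the snap into the groove. Now I press toward the seal in half-millimetre steps.

Call:
step_arm:
  commands:
    - [0,0,0,-0.02,0]
    - [0,0,0,0,0]
    - [0,0,0,0,0]
    - [0,0,0,0,0]
    - [0,0,0,0,0]
    - [0,0,0,0,0]
    - [0,0,0,0,0]
    - [0,0,0,0,0]

```text
time_s: 14.5
tcp_pos: [0.5712, -0.1498, 0.0868]
orientation: [0.166, 0.986, -0.0, 0.0]
ft_force: [0.8, -0.4, 4.7]
finger_gap: 0.37
gripper_force: 99.5
```

Call:
step_arm:
  commands:
    - [0,0,0,-0.02,0]
    - [0,0,0,0,0]
    - [0,0,0,0,0]
    - [0,0,0,0,0]
    - [0,0,0,0,0]
    - [0,0,0,0,0]
    - [0,0,0,0,0]
    - [0,0,0,0,0]

```text
time_s: 15.3
tcp_pos: [0.5713, -0.1498, 0.0866]
orientation: [0.166, 0.986, -0.0, 0.0]
ft_force: [-0.8, 0.4, 8.6]
finger_gap: 0.373
gripper_force: 99.9
```

Call:
step_arm:
  commands:
    - [0,0,0,-0.02,0]
    - [0,0,0,0,0]
    - [0,0,0,0,0]
    - [0,0,0,0,0]
    - [0,0,0,0,0]
    - [0,0,0,0,0]
    - [0,0,0,0,0]
    - [0,0,0,0,0]

```text
time_s: 16.1
tcp_pos: [0.5713, -0.1499, 0.0864]
orientation: [0.166, 0.986, -0.0, 0.0]
ft_force: [-0.0, -0.3, 11.8]
finger_gap: 0.371
gripper_force: 100.3
```

```bash
python3 ft.py
```

```text
[-1.3   0.55 10.57 -0.    0.25 -0.03] [0.22 0.44 0.09 0.02 0.03 0.02] [ 0.57135 -0.14986  0.08643] 16.3
```

Call:
step_arm:
  commands:
    - [0,0,0,-0.03,0]
    - [0,0,0,0,0]
    - [0,0,0,0,0]
    - [0,0,0,0,0]
    - [0,0,0,0,0]
    - [0,0,0,0,0]
    - [0,0,0,0,0]
    - [0,0,0,0,0]

```text
time_s: 17.1
tcp_pos: [0.5714, -0.1499, 0.0862]
orientation: [0.166, 0.986, -0.0, 0.001]
ft_force: [-2.6, 0.0, 14.7]
finger_gap: 0.377
gripper_force: 100.9
```

```bash
python3 ft.py
```

```text
[-2.62  0.83 15.37  0.1   0.56 -0.  ] [0.22 0.5  0.39 0.02 0.02 0.02] [ 0.57145 -0.14991  0.08621] 17.3
```

Call:
step_arm:
  commands:
    - [0,-0.01,0,-0.03,0]
    - [0,0,0,0,0]
    - [0,0,0,0,0]
    - [0,0,0,0,0]
    - [0,0,0,0,0]
    - [0,0,0,0,0]
    - [0,0,0,0,0]
    - [0,0,0,0,0]

```text
time_s: 18.1
tcp_pos: [0.5715, -0.1499, 0.0859]
orientation: [0.166, 0.986, -0.0, 0.001]
ft_force: [-2.4, 0.9, 18.9]
finger_gap: 0.376
gripper_force: 101.2
```

```bash
python3 ft.py
```

```text
[-2.66  0.67 19.26  0.2   0.72 -0.04] [0.86 0.65 0.33 0.01 0.04 0.01] [ 0.57148 -0.14995  0.08596] 18.3
```

That is about 20 N, so it is home. Now I ease off and then tug gradually.

Call:
step_arm:
  commands:
    - [0,0.01,0,0.03,0]
    - [0,0,0,0.03,0]
    - [0,0,0,0.03,0]
    - [0,0,0,0.03,0]
    - [0,0,0,0,0]
    - [0,0,0,0,0]
    - [0,0,0,0,0]
    - [0,0,0,0,0]

```text
time_s: 19.1
tcp_pos: [0.5711, -0.1498, 0.0871]
orientation: [0.166, 0.986, -0.0, -0.0]
ft_force: [1.3, -0.9, 2.6]
finger_gap: 0.376
gripper_force: 100.3
```

Call:
step_arm:
  commands:
    - [0,0,0,0.03,0]
    - [0,0,0,0.03,0]
    - [0,0,0,0,0]
    - [0,0,0,0,0]
    - [0,0,0,0,0]
    - [0,0,0,0,0]
    - [0,0,0,0,0]
    - [0,0,0,0,0]

```text
time_s: 19.9
tcp_pos: [0.5708, -0.1496, 0.0882]
orientation: [0.166, 0.986, 0.0, -0.001]
ft_force: [4.1, -2.0, -11.9]
finger_gap: 0.376
gripper_force: 99.9
```

It resists the pull, so it is locked. A little more.

Call:
step_arm:
  commands:
    - [0,0.01,-0.005,0.02,0]
    - [0,0,0,0,0]
    - [0,0,0,0,0]
    - [0,0,0,0,0]
    - [0,0,0,0,0]
    - [0,0,0,0,0]
    - [0,0,0,0,0]
    - [0,0,0,0,0]

```text
time_s: 20.7
tcp_pos: [0.5709, -0.1497, 0.0893]
orientation: [0.166, 0.986, 0.0, -0.001]
ft_force: [2.6, -1.4, -17.2]
finger_gap: 0.372
gripper_force: 100.3
```

```bash
python3 ft.py
```

```text
[ 3.350e+00 -9.200e-01 -1.709e+01 -3.700e-01 -7.700e-01  1.000e-02] [0.69 0.51 0.73 0.01 0.05 0.03] [ 0.57095 -0.14968  0.08941] 20.9
```

A steady -17 N pull with the collar raised about 1.6 mm. I ease back to neutral.

Call:
step_arm:
  commands:
    - [0,0,0,0,0]
    - [0,0,0,0,0]
    - [0,0,0,-0.03,0]
    - [0,-0.005,0,-0.03,0]
    - [0,-0.005,0,-0.018,0]
    - [0,0,0,0,0]
    - [0,0,0,0,0]
    - [0,0,0,0,0]

```text
time_s: 21.7
tcp_pos: [0.5714, -0.1499, 0.088]
orientation: [0.166, 0.986, -0.0, 0.0]
ft_force: [-1.1, -0.4, -3.8]
finger_gap: 0.372
gripper_force: 100.4
```

```bash
python3 ft.py
```

```text
[-1.25  0.85 -2.89  0.14  0.24  0.01] [0.38 0.4  0.99 0.02 0.04 0.01] [ 0.57146 -0.14994  0.08794] 21.9
```

Call:
step_arm:
  commands:
    - [0,0,0,-0.015,0]
    - [0,0,0,0,0]
    - [0.45,0,0,0,0]
    - [0.6,0,0,0,0]
    - [0.75,0,0,0,0]
    - [0.75,0,0,0,0]
    - [0.75,0,0,0,0]
    - [0.75,0,0,0,0]
  newtons: 20

```text
time_s: 22.7
tcp_pos: [0.5712, -0.1499, 0.0869]
orientation: [0.166, 0.986, -0.0, 0.0]
ft_force: [0.6, -0.4, -0.9]
finger_gap: 0.749
gripper_force: 0.0
```

Call:
step_arm:
  commands:
    - [0.75,0,0,0.2,0]
    - [0.75,0,0,0.5,0]
    - [0.75,0,0,0.7,0]
    - [0.75,0,0,0.9,0]
    - [0.75,0,0,0.9,0]
    - [0.75,0,0,0.9,0]
    - [0.75,0,0,0,0]
    - [0.75,0,0,0,0]

```text
time_s: 23.5
tcp_pos: [0.5715, -0.15, 0.2107]
orientation: [0.166, 0.986, -0.0, 0.001]
ft_force: [-0.5, -0.5, -0.5]
finger_gap: 0.752
gripper_force: 0.0
```

Call:
step_arm:
  commands:
    - [0.75,-0.8,0,0,0]
    - [0.75,-0.8,0,0,0]
    - [0.75,-0.8,0,0,0]
    - [0.75,-0.8,0,0,0]
    - [0.75,-0.8,0,0,0]
    - [0.75,0,0,0,0]
    - [0.75,0,0,0,0]
    - [0.75,0,0,0,0]

```text
time_s: 24.3
tcp_pos: [0.4516, -0.1499, 0.2095]
orientation: [0.166, 0.986, 0.0, -0.0]
ft_force: [0.1, -0.5, -0.2]
finger_gap: 0.754
gripper_force: 0.0
```

Run:
```python
from h import *
a=grab("top");b=grab("side")
cv2.imwrite("pics/end.png",np.hstack([cv2.resize(b["frame"][130:340,180:420],(400,350)),cv2.resize(a["frame"][150:325,130:480],(400,200)).copy() if 0 else cv2.resize(a["frame"][170:310,350:510],(400,350))]))
Q=cloud(b)
p=Q.reshape(-1,3);k=(abs(p[:,0]-.571)<.025)&(abs(p[:,1]+.149)<.025)&(p[:,2]>.08)
q=p[k];print("top z",np.percentile(q[:,2],[90,98]), [cv2.minEnclosingCircle((q[q[:,2]>np.percentile(q[:,2],98)-.004][:,:2]*1000).astype(np.float32))])
```

```text
top z [0.12130612 0.12190192] [((571.3450317382812, -147.69088745117188), 17.94256019592285)]
```

View pics/end.png

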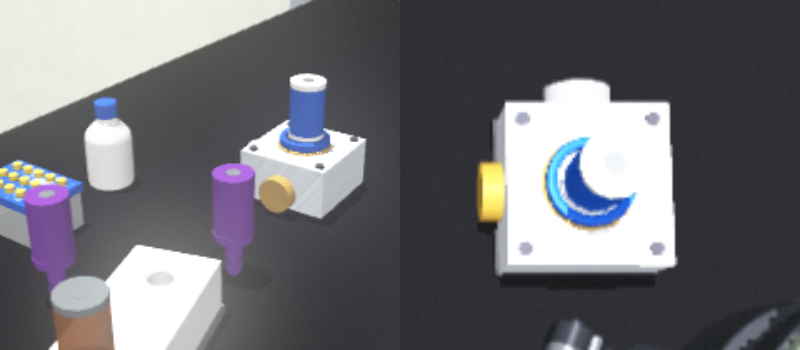

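The final view shows the cartridge upright in the port (crop 307,110). The amber cartridge and the other visible things haven't moved, and the gripper is clear. Handing in.

```bash
python3 -c "
from plant import robot
print(robot.job_done())"
```

```text
the job is handed in; nothing more can be done
None
```

The blue cartridge is locked upright in the port: I pushed it home with about 20 N, it held a steady 17 N tug that raised it about 1.6 mm, and I let go and handed the job in at about 24 s; no verdict came back.

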